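Fish a dropped case ring out of the gap between two drawer cabinets

TASK

A steel case ring has slid deep into the narrow gap between the two little drawer cabinets. Take the hook from its hanger, drag the ring out with it along the bench until the ring lies flat in the open just in front of the gap, well clear of its mouth, then hang the hook back up. The hook's foot is thin spring steel, so let it only rest lightly on the floor as it drags and ease it over the hidden strip in the gap; keep your fingers off the ring and leave the things standing around alone.

Things in the scene. Friction and masses are not known exactly. Their poses are not given: they have to be found in the camera images.
- cabinets: Two wooden drawer cabinets, fixed, each 60 wide x 150 long x 64 mm high, with a gap 34 mm wide between them. Origin: on the bench, mid-gap and half-way along; +y runs along the gap from its open mouth (y = -75 mm) to its closed back (inner face y = +69 mm); walls at x = +-17 mm; z up. The floor is the bench. Open above, but covered from y = +15 to +75 mm by a clear plate at 64 to 68 mm height.
- gap_mouth (a point): Point on the bench in the middle of the gap's open mouth; same axes as the cabinets (y into the gap). A fixed smooth half-round strip, 8 mm high and 51 mm from foot to foot, crosses the gap's floor between ring and mouth, its middle somewhere 30 to 65 mm inside this mouth (differs every time, not measured): toe and ring must be eased up over it and down again.
- ring: Steel case ring, 30 mm outside diameter, 16 mm hole, 5 mm thick, 20 to 35 g, loose, lying flat near the back of the gap under the clear plate. Origin: centre of its underside; z is the ring's axis.
- hook_grip (a point): Centre of the hook's upright wooden handle, 14 x 14 mm square, 60 mm high; z up, y the way the foot points. Under the handle a 30 mm flange, its underside 34 mm below this point; then a 6 mm round steel shank straight down to a bend 106 mm below this point, where the foot begins. The hook weighs 120 g, is loose, and hangs in the hanger at the start.
- hook_toe (a point): Lowest point of the round-tipped toe (5 mm diameter): 122 mm below hook_grip and 60 mm ahead of it in y.
- hook_foot: The hook's foot: a 5 mm round rod running 60 mm along +y from the bend, then a toe turned 16 mm down. Springy at the bend: about 2.5 N up or down at the toe bends it 1 mm; any load over 8 N spoils it. Origin at the bend (foot's mid-line), axes as hook_grip.
- hanger_seat (a point): Centre of the flange's underside when the hook hangs: on the fixed hanger's fork, 113 mm above the bench. The fork's slot, 12 mm wide, opens towards -x of this point and takes the shank; post at +x, no higher than the fork. Lips 3 mm high at the fork's tips (20 to 25 mm towards -x): lift the hook at least 6 mm, then move it 50 mm to -x; the reverse to hang it up.
- loupe: Bystander: eye loupe, 35 mm diameter, 30 mm high; origin at its underside.
- cream_tin: Bystander: round cream-coloured tin, 59 mm diameter, 24 mm high; origin at its underside.
- movement: Bystander: watch movement in a round holder, 36 mm diameter, 9 mm high; origin at its underside.
Not all that is in view belongs to the job. What is shaped like the part that bears hanger_seat but green or pink is not meant.

How it is judged:
By the outcome, as a careful person would: the job done as asked, in the order asked, and still so for the second after the job is handed in, with the robot touching nothing.
It also fails if it takes over 72 s, if anything falls off the work surface, if the arm or the gripper's body presses on something with over 40 N, if the wrist force passes 120 N, or if a joint passes its speed limit or range.

ROBOT

A 7-joint arm with a two-finger parallel gripper is mounted at the origin on a cart in front of the work surface, level with it; the furniture and walls round the work are solid. World frame = base frame: x ahead of the robot, y to its left, z up, the work surface at z = 0. Lengths are in m, angles in rad, forces in N, time in s.
With the tool pointing down it reaches from about 0.35 to 0.9 m from the base axis. Payload 8.1 kg.
Tool frame: the origin (TCP) lies at the very end of the fingers, on their centre line; the grasp point (between the pads) lies 19 mm behind it (grasp_offset is the distance from the TCP to the grasp point, in m); z points along the fingers, y is the line along which they close (so a half turn about z gives the same grasp; the last joint's range is limited). The gripper opens to 92 mm and grips with 3 to 60 N. Pads are 19 mm wide; open, the fingers measure 130 mm over their backs; the gripper's body (75 mm by 190 mm) begins 47 mm behind the grasp point.
Start: joints at [1.23, 0.434, 0.025, 1.573, -0.012, 1.134, -0.075], TCP at [0.147, -0.607, 0.227] pointing down, gripper open.
Joint ranges: [-2.62, 2.62], [-0.44, 2.09], [-1.27, 1.32], [0.08, 2.57], [-1.32, 4.46], [0.12, 2], [-2.74, 2.74]. Speed limits (rad/s): [2.22, 2.22, 3.01, 3.01, 3.14, 3.14, 3.14].

INTERFACE

Orientations are given as a rotation vector (axis times angle).
In Python, from cell import observe, get_image, camera_params, sign_off, silhouettes, grasp_offset gives the robot as it stands. The module is installed in compiled form; this text tells all that it offers.
- The arm moves only by the tool jog_arm, never from a script. Its argument "motion" is a list that holds one entry, the list of rows, each a list of 7 numbers: the shift along the tool's x, y, z in m, then the turn, a rotation vector about the tool's x, y, z in rad, then the closure, from -1 (fully open) to 1 (shut), so that 0 is half open. In form: [[[dx, dy, dz, wx, wy, wz, hand], ...]]. A call has 1 to 10 rows; each row is the pose to reach, as a shift and turn from the pose commanded when the call began, along the tool's axes at that moment; what a row does not reach only later rows make up. A row lasts 1/12 s, in which the tool goes at most 41.7 mm and 7.16 degrees, less where a joint would pass 70% of its speed; a pose out of reach is approached as far as the arm can. A call with a gripper value outside its range is refused whole. The fingers move at their own pace and stop on an object; "force" is the grip in N (left out, the last holds). Time passes only in rows, so rows that repeat a pose let the fingers close. It gives the time, the measured TCP pose, the force, the opening and the grip force at its end, in the units of the state.
- observe(): the state, without advancing time (a new reading comes with each control period).
- get_image(name): name is "scene" or "top" or "wrist"; returns the picture (420x560x3 uint8, red, green, blue); there is no depth.
- camera_params(name): a dict with "vertical_fov" (degrees; the focal length in pixels is half the picture's height over the tangent of half this angle, whatever the lens; pixels are square), "cx", "cy" (the principal point, pixels), "dist_coeffs" ([k1, k2, p1, p2, k3] as OpenCV has them; the pictures are not rectified), "T" (4x4, takes a point from camera to world coordinates). Camera axes: x right, y down, z forward; pixel columns grow to the right and rows downward; lengths in m; the calibration is good to about 2 mm. A picture is of the moment at which its call begins: read the wrist's pose just before it. camera_params takes no time and is no camera call; for the wrist camera it gives the pose at the moment of the call.
- sign_off(): hands the job in; it is judged then, once.
Trained networks look in the newest picture that a camera, given by its name, has taken for a name from the list of things; names that differ only in an ending like _2 or _b are one class to them, and where a whole thing is asked for, a point or a joint stands for the part that bears it (a point fixed in the world has none). Each returns a list of dicts, best first, with "p" (0 to 1); they miss things now and then, are a little off and sometimes report something else, mostly with a low value. They report only what shows in the picture. A call takes as long as a camera call. They do not tell look-alikes from the thing itself.
- silhouettes(query, camera): "mask" (420x560 bool, what is visible of it) and "pixel" ([column, row] in pixels, amid what is visible of it).
The state is a dict: "clock": time; "joints": joint angles; "dq": joint speeds; "joint_efforts": joint torques, N m; "position": TCP position; "ee_rot": TCP orientation; "force": force on the tool from outside, world axes, zero at the start; "ft_torque": the same for the moment, N m; "width": opening from 0.0 (shut) to 1.0 (fully open); "gripper_force": force on a finger pad.
Only numpy, scipy, OpenCV 4.12 (cv2) and the standard library are available. Lean on these libraries where they do the work, as an engineer would, in place of code of your own. Each camera call takes 0.05 s, during which the arm holds its last target. There are 200 camera calls.

## Working session

There is one attempt and no reset: what is moved stays moved. The work goes in short steps, Python scripts to look and compute and a tool call to move; the robot and the scene stay as the last step left them, time stands still between calls to the robot, and variables do not carry over. Pictures are saved under pics/ and viewed, at most 10 in all, crops included, and the job is handed in when it is done.

Besides the shell and the picture viewer there is one more tool, called after "Emit:" in YAML: its name, and indented under it one key for each argument. jog_arm: Moves the arm, as the interface text tells. Its arguments: {"type":"object","properties":{"motion":{"type":"array"},"force":{"type":"number"}},"required":["motion"]}

```bash
mkdir -p pics
cat > h.py <<'E'
import numpy as np, cv2
from cell import *
def K(n):
    c=camera_params(n); f=210/np.tan(np.radians(c["vertical_fov"])/2)
    return np.array([[f,0,c["cx"]],[0,f,c["cy"]],[0,0,1]]),np.array(c["dist_coeffs"],float),np.array(c["T"])
def ray(n,px,cam=None):
    k,d,T=cam or K(n); u=cv2.undistortPoints(np.array([[px]],float),k,d)[0,0]
    return T[:3,3],T[:3,:3]@np.array([u[0],u[1],1])
def onz(n,px,z,cam=None):
    o,r=ray(n,px,cam); return o+r*(z-o[2])/r[2]
def proj(n,P,cam=None):
    k,d,T=cam or K(n); P=np.atleast_2d(P).astype(float); p=(P-T[:3,3])@T[:3,:3]
    return cv2.projectPoints(p,np.zeros(3),np.zeros(3),k,d)[0][:,0]
def save(n,f): cv2.imwrite("pics/"+f,get_image(n)[:,:,::-1])
E
python3 - <<'E'
from h import *
save("scene","s0.png"); 
a=cv2.imread("pics/s0.png")
save("top","t0.png")
np.set_printoptions(precision=4,suppress=True)
for n in("scene","top","wrist"):
    k,d,T=K(n);print(n,k[0,0],d,T.tolist())
for q in ["cabinets","ring","hook_grip","hook_foot","hanger_seat","loupe","cream_tin","movement"]:
    for c in("scene","top"):
        for r in silhouettes(q,c)[:3]:
            m=r["mask"];ys,xs=np.nonzero(m); print(q,c,round(r["p"],2),r["pixel"],m.sum(),xs.min(),xs.max(),ys.min(),ys.max())
s=observe();print(s["clock"],s["position"],s["ee_rot"],s["force"],grasp_offset)
E
```

```text
scene 537.5327480838404 [-0.1253  0.      0.      0.      0.    ] [[0.6324123989734777, -0.3364906778931015, 0.6977310236155849, -0.7498934217336242], [-0.7743382425939241, -0.2498094557047502, 0.5813738228515708, -0.8919935565121052], [-0.021327064522901555, -0.9079478286396954, -0.41854019733748216, 0.8332085630538181], [0.0, 0.0, 0.0, 1.0]]
top 445.6353244712403 [-0.1289  0.      0.      0.      0.    ] [[0.02006113486165426, -0.9981968309484884, 0.05657417743509013, 0.3538529362056948], [-0.9997962483971936, -0.01990222827831075, 0.003370904990489115, 0.10006384957949824], [-0.0022388744849638565, -0.05663027453538032, -0.9983927080298053, 1.6031118150121322], [0.0, 0.0, 0.0, 1.0]]
wrist 295.72959888511133 [-0.0388  0.      0.      0.      0.    ] [[0.2354059481025543, -0.9324948309189143, -0.2739296075772774, 0.2207134075186587], [-0.9718946799375042, -0.2264950516750548, -0.0641928553336647, -0.588567450297233], [-0.002184194842974989, 0.28134210825295586, -0.9596050476194194, 0.3837651836116199], [0.0, 0.0, 0.0, 1.0]]
cabinets scene 0.77 [390.3, 246.6] 2361 358 421 222 274
cabinets top 0.92 [379.1, 183.0] 1827 354 401 165 210
hook_grip scene 0.57 [267.7, 174.5] 79 267 272 167 186
hook_foot top 0.5 [240.1, 185.9] 77 238 259 181 189
hanger_seat scene 0.89 [275.6, 205.8] 441 260 286 181 216
hanger_seat scene 0.62 [331.8, 259.5] 799 314 347 228 272
hanger_seat top 0.76 [344.7, 232.8] 604 328 358 217 247
hanger_seat top 0.74 [243.4, 179.4] 480 228 255 168 193
hanger_seat top 0.6 [124.5, 230.9] 399 111 135 220 247
loupe top 0.5 [295.9, 234.0] 66 293 301 229 238
cream_tin scene 0.48 [440.5, 285.9] 227 428 449 277 293
cream_tin top 0.73 [425.7, 210.1] 233 418 434 203 219
movement top 0.61 [214.3, 211.0] 77 212 220 205 214
0.9 [ 0.1472 -0.6074  0.2268] [ 3.1194  0.3725 -0.    ] [ 0.863  -0.0793  0.4273] 0.0188
```

View pics/s0.png

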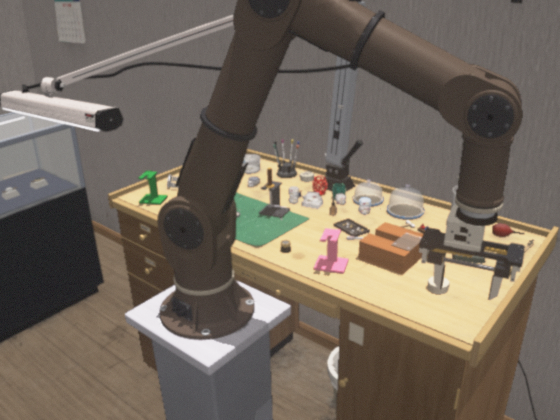

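View pics/t0.png

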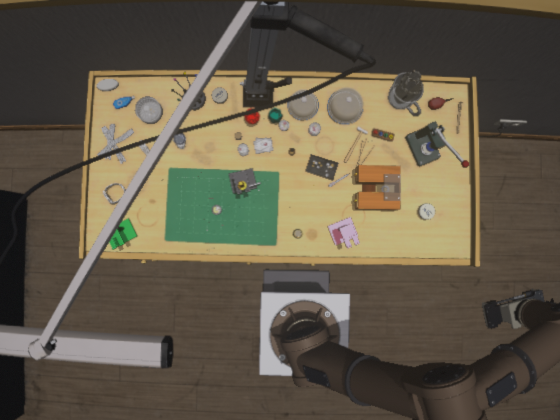

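The top view shows the cabinets at (380,187) with the clear plate over their right part, so the mouth faces left (world +y). The grey hanger with the hook is at (243,182), and the decoys are green (122,234) and pink (344,233). Next I'll enlarge and measure coarsely.

Run:
```python
from h import *
np.set_printoptions(precision=4,suppress=True)
a=cv2.imread("pics/t0.png")
c=np.hstack([cv2.resize(a[150:220,200:270],(400,400),interpolation=cv2.INTER_CUBIC),cv2.resize(a[150:220,345:415],(400,400),interpolation=cv2.INTER_CUBIC)])
cv2.imwrite("pics/c0.png",c)
print("hanger",onz("top",(243,182),.12)); print("mid cab",onz("top",(379,187),.064))
print("pink",onz("top",(344,233),.1),"corners",onz("top",(354,187),.064),onz("top",(401,187),.064))
s=observe(); from scipy.spatial.transform import Rotation as R
print(R.from_rotvec(s["ee_rot"]).as_matrix())
k,d,T=K("wrist"); Rt=R.from_rotvec(s["ee_rot"]).as_matrix()
print("cam in tool",Rt.T@(T[:3,3]-s["position"])); print(Rt.T@T[:3,:3])
for n,p in dict(loupe=(296,234),tin=(426,211),mov=(215,211)).items(): print(n,onz("top",p,.01))
```

```text
hanger [0.5271 0.2204 0.12  ]
mid cab [ 0.5261 -0.2498  0.064 ]
pink [ 0.3633 -0.1232  0.1   ] corners [ 0.5241 -0.1617  0.064 ] [ 0.5279 -0.328   0.064 ]
[[ 0.9719  0.2355 -0.    ]
 [ 0.2355 -0.9719 -0.0001]
 [-0.      0.0001 -1.    ]]
cam in tool [ 0.0759 -0.0008 -0.1577]
[[-0.0001 -0.9596 -0.2812]
 [ 1.      0.0001 -0.0008]
 [ 0.0008 -0.2812  0.9596]]
loupe [0.3571 0.0354 0.01  ]
tin [ 0.4487 -0.4361  0.01  ]
mov [0.4335 0.3274 0.01  ]
```

View pics/c0.png

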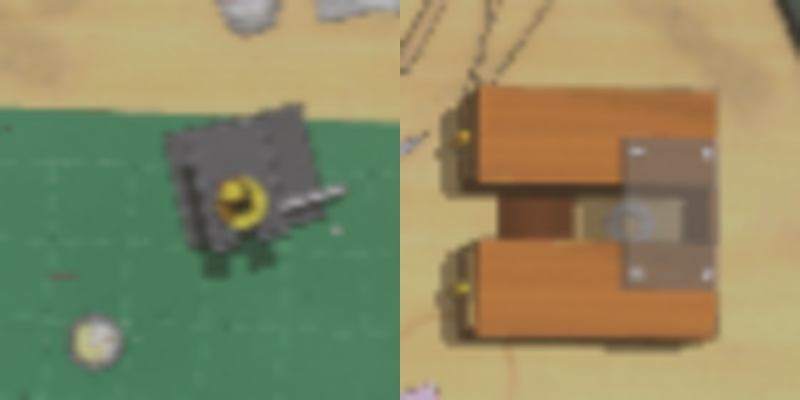

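The enlarged crop shows the ring under the plate at about (230,222), the strip (dark brown) across 498–575 of the right half, and the hook foot pointing right and slightly up (world −y). I'll check the lamp boom's height, since it might be in the arm's way, then plan a closer look at the cabinets.

```bash
cat >> h.py <<'E'
from scipy.spatial.transform import Rotation as R
np.set_printoptions(precision=4,suppress=True)
def tri(obs):
    A=np.zeros((3,3));b=np.zeros(3)
    for o,r in obs:
        r=r/np.linalg.norm(r);P=np.eye(3)-np.outer(r,r);A+=P;b+=P@o
    return np.linalg.solve(A,b)
def togo(pos,xdir,s=None):
    "tool-frame shift & turn to bring TCP to pos, tool down, tool x along xdir(2)"
    s=s or observe(); Rt=R.from_rotvec(s["ee_rot"]).as_matrix()
    x=np.array([*xdir,0.])/np.hypot(*xdir); z=np.array([0,0,-1.]); Rg=np.stack([x,np.cross(z,x),z],1)
    return Rt.T@(np.array(pos)-s["position"]), R.from_matrix(Rt.T@Rg).as_rotvec()
E
python3 - <<'E'
from h import *
print("lamp cap",tri([ray("scene",(107,118)),ray("top",(166,351))]))
print("lamp pivot",tri([ray("scene",(47,85)),ray("top",(40,347))]))
print(togo((.526,-.25,.30),(1,0)))
print(togo((.527,.22,.32),(1,0)))
E
```

```text
lamp cap [0.0397 0.3888 0.4399]
lamp pivot [0.0437 0.7128 0.4952]
(array([ 0.4523, -0.2582, -0.0733]), array([0.0001, 0.    , 0.2377]))
(array([ 0.5639, -0.7147, -0.0933]), array([0.0001, 0.    , 0.2377]))
```

Emit:
jog_arm:
  motion:
    - [[0.03,-0.015,-0.01,0,0,0.03,-1],[0.07,-0.04,-0.02,0,0,0.06,-1],[0.11,-0.06,-0.03,0,0,0.09,-1],[0.14,-0.08,-0.04,0,0,0.12,-1],[0.175,-0.1,-0.05,0,0,0.15,-1],[0.21,-0.12,-0.06,0,0,0.18,-1],[0.245,-0.14,-0.073,0,0,0.21,-1],[0.28,-0.16,-0.073,0,0,0.238,-1],[0.315,-0.18,-0.073,0,0,0.238,-1],[0.35,-0.2,-0.073,0,0,0.238,-1]]

```text
clock: 1.73
position: [0.4398, -0.3308, 0.3004]
ee_rot: [3.141, -0.001, 0.002]
force: [0.1, -1.3, -0.3]
width: 1.002
gripper_force: 0.0
```

Emit:
jog_arm:
  motion:
    - [[0.03,-0.02,0,0,0,0,-1],[0.06,-0.035,0,0,0,0,-1],[0.088,-0.035,0,0,0,0,-1],[0.088,-0.035,0,0,0,0,-1],[0.088,-0.035,0,0,0,0,-1],[0.088,-0.035,0,0,0,0,-1],[0.088,-0.035,0,0,0,0,-1]]

```text
clock: 2.32
position: [0.5254, -0.2982, 0.2998]
ee_rot: [3.141, -0.003, -0.001]
force: [-0.1, 0.1, -0.3]
width: 1.003
gripper_force: 0.0
```

Run:
```python
from h import *
s=observe();print(s["clock"],s["position"],s["ee_rot"],s["force"])
cam=K("wrist"); save("wrist","w1.png"); import pickle; pickle.dump(cam,open("w1.pkl","wb"))
for q in("ring","cabinets"):
    for r in silhouettes(q,"wrist")[:2]:
        ys,xs=np.nonzero(r["mask"]);print(q,r["p"],r["pixel"],xs.min(),xs.max(),ys.min(),ys.max(),onz("wrist",r["pixel"],.004,cam))
```

```text
2.3167 [ 0.5254 -0.2982  0.2998] [ 3.1411 -0.0029 -0.0007] [-0.0844  0.1364 -0.3138]
cabinets 0.75 [249.1, 163.1] 183 300 120 231 [ 0.5427 -0.2497  0.004 ]
```

View pics/w1.png

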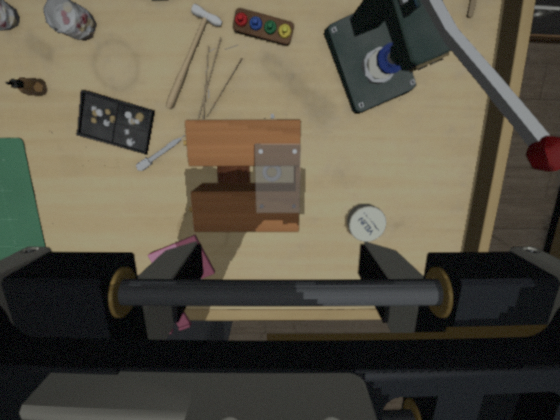

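The wrist view shows the cabinets at (185–300, 118–232), with the clear plate at (255–300, 145–213), the ring at about (272,172), and the strip at (217–250, 172). I'll enlarge it for accurate edges.

Run:
```python
from h import *
a=cv2.imread("pics/w1.png")[110:240,175:310]
a=np.clip(a.astype(float)*1.6,0,255).astype(np.uint8)
cv2.imwrite("pics/c1.png",cv2.resize(a,(623,600),interpolation=cv2.INTER_CUBIC))
```

```text
(no output)
```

View pics/c1.png

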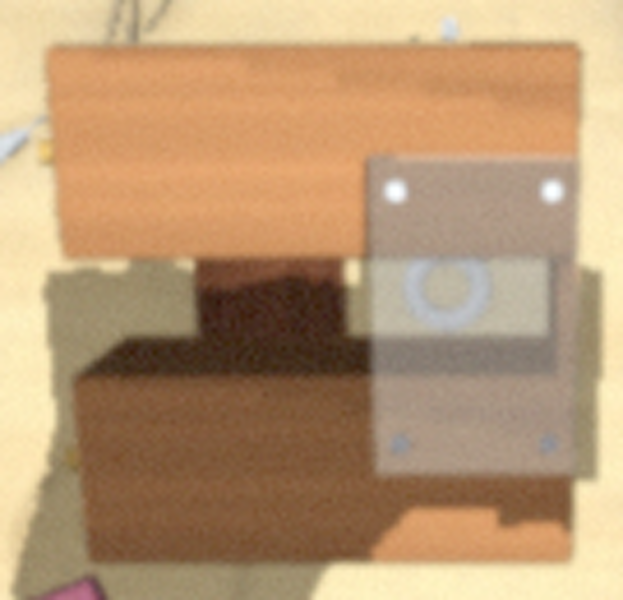

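Run:
```python
from h import *; import pickle
from scipy.optimize import least_squares
cam=pickle.load(open("w1.pkl","rb"))
px=lambda p:np.array(p)/4.615+[175,110]-.4
F=[((-77,-75,64),(48,47)),((-77,75,64),(579,47)),((-17,-75,64),(64,257)),((17,-75,64),(76,378)),((77,-75,64),(88,561)),((77,75,64),(571,561)),((17,-75,0),(128,340))]
C=np.array([f[0] for f in F])/1000; U=np.array([px(f[1]) for f in F])
def W(v,c):
    y=np.array([-np.sin(v[2]),-np.cos(v[2]),0]); x=np.cross(y,[0,0,1]); return np.array([v[0],v[1],0])+c[:,:1]*x+c[:,1:2]*y+c[:,2:]*[0,0,1]
r=least_squares(lambda v:(proj("wrist",W(v,C),cam)-U).ravel(),[.526,-.25,0]); v=r.x
print("cab",v,"yaw deg",np.degrees(v[2]),r.fun.reshape(-1,2))
y=np.array([-np.sin(v[2]),-np.cos(v[2])]);x=np.array([y[1],-y[0]])
def inc(p,z):
    P=onz("wrist",px(p),z,cam)[:2]-v[:2]; return np.array([P@x,P@y])
print("ring",inc((447,292),.004),"diam",inc((404,292),.005)-inc((491,292),.005))
print("strip",inc((199,300),0),inc((345,300),0)); print("plate",inc((371,157),.068),inc((376,473),.068))
np.save("cab.npy",v)
print("y axis",y); print(togo((.53,.21,.32),(1,0)))
```

```text
cab [ 0.5296 -0.2492  0.0017] yaw deg 0.09764585049943668 [[-0.7833 -0.3441]
 [ 1.2644 -0.7372]
 [-0.4028  0.8839]
 [-0.8826 -0.4594]
 [ 0.1375  1.0813]
 [ 0.9062  1.1354]
 [-0.2847 -1.201 ]]
ring [0.002  0.0345] diam [-0.    -0.029]
strip [ 0.0052 -0.0496] [ 0.0053 -0.0001]
plate [-0.0465  0.0155] [0.0458 0.0148]
y axis [-0.0017 -1.    ]
(array([ 0.0034, -0.508 , -0.0201]), array([ 0.0005, -0.0002, -0.0017]))
```

Cabinets are at (0.530, −0.249) and aligned with world −y. The ring is at cab (2, 34.5) mm and the strip spans −50 to 0 mm. Now over to the hanger.

Emit:
jog_arm:
  motion:
    - [[0,-0.04,-0.01,0,0,0,-1],[0,-0.08,-0.02,0,0,0,-1],[0,-0.12,-0.02,0,0,0,-1],[0,-0.16,-0.02,0,0,0,-1],[0,-0.2,-0.02,0,0,0,-1],[0,-0.24,-0.02,0,0,0,-1],[0,-0.28,-0.02,0,0,0,-1],[0,-0.32,-0.02,0,0,0,-1],[0,-0.36,-0.02,0,0,0,-1],[0,-0.4,-0.02,0,0,0,-1]]

```text
clock: 3.3
position: [0.5261, 0.1039, 0.3202]
ee_rot: [3.141, -0.002, 0.002]
force: [1.3, -0.1, 0.3]
width: 1.001
gripper_force: 0.0
```

Emit:
jog_arm:
  motion:
    - [[0,-0.04,0,0,0,0,-1],[0,-0.075,0,0,0,0,-1],[0,-0.1,0,0,0,0,-1],[0,-0.108,0,0,0,0,-1],[0,-0.108,0,0,0,0,-1],[0,-0.108,0,0,0,0,-1]]

```text
clock: 3.8
position: [0.5268, 0.2095, 0.3197]
ee_rot: [3.141, -0.001, 0.0]
force: [0.4, -0.8, 0.1]
width: 1.002
gripper_force: 0.0
```

Run:
```python
from h import *; import pickle
s=observe();print(s["clock"],s["position"],s["ee_rot"])
cam=K("wrist"); save("wrist","w2.png"); pickle.dump(cam,open("w2.pkl","wb"))
for q in("hook_grip","hook_foot","hanger_seat"):
    for r in silhouettes(q,"wrist")[:2]:
        ys,xs=np.nonzero(r["mask"]);print(q,r["p"],r["pixel"],xs.min(),xs.max(),ys.min(),ys.max(),onz("wrist",r["pixel"],.12,cam))
a=cv2.imread("pics/w2.png")
P=proj("wrist",[[.527,.22,.12]],cam)[0].astype(int);print(P)
x0,y0=max(P[0]-80,0),max(P[1]-70,0);print(x0,y0)
a=np.clip(a[y0:y0+120,x0:x0+160].astype(float)*1.6,0,255).astype(np.uint8)
cv2.imwrite("pics/c2.png",cv2.resize(a,None,fx=5,fy=5,interpolation=cv2.INTER_CUBIC))
```

```text
3.8 [0.5268 0.2095 0.3197] [ 3.1407 -0.0013  0.0001]
hook_grip 0.62 [267.5, 194.5] 256 308 166 210 [0.5176 0.2261 0.12  ]
hook_foot 0.65 [298.9, 171.7] 284 309 165 176 [0.546  0.1876 0.12  ]
hanger_seat 0.88 [266.3, 160.5] 233 296 129 212 [0.5596 0.227  0.12  ]
hanger_seat 0.8 [477.3, 246.0] 443 497 231 252 [ 0.4474 -0.0521  0.12  ]
[272 187]
192 117
```

View pics/c2.png

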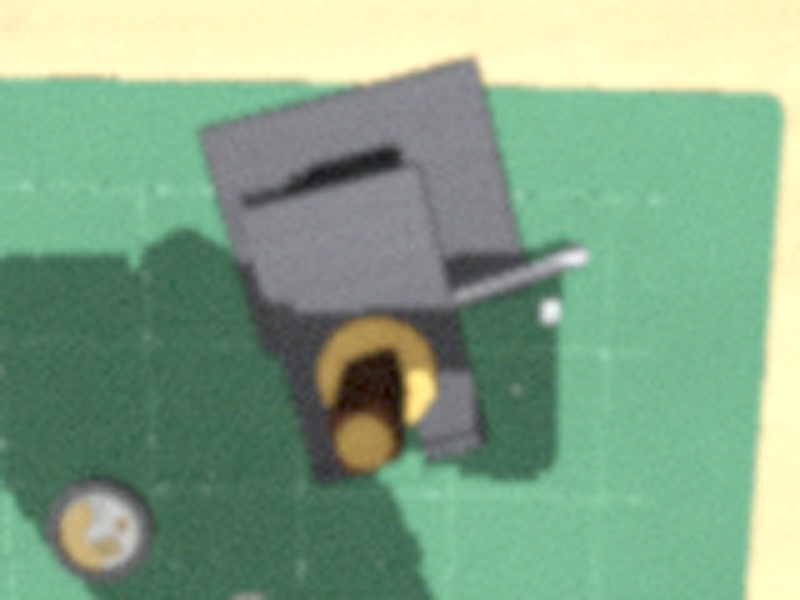

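Run:
```python
from h import *; import pickle
cam=pickle.load(open("w2.pkl","rb"))
px=lambda p:np.array(p)/5+[192,117]-.4
fl=onz("wrist",px((377,377)),.116,cam); ht=onz("wrist",px((366,440)),.177,cam); e=onz("wrist",px((578,257)),.041,cam); s=onz("wrist",px((455,299)),.041,cam)
print("flange",fl,"handle top",ht,"foot end",e)
d=(e-fl)[:2];print("yaw via end",np.degrees(np.arctan2(d[0],-d[1])),np.linalg.norm(d)); d=(e-s)[:2];print("via rod",np.degrees(np.arctan2(d[0],-d[1])))
A=[onz("wrist",px(p),.003,cam) for p in((203,130),(475,60),(522,262))]
d=(A[1]-A[0])[:2];print("base",np.degrees(np.arctan2(d[0],-d[1])))
d=(A[1]-A[2])[:2];print("base2",np.degrees(np.arctan2(d[1],d[0])))
# fork top edges z~.113
B=[onz("wrist",px(p),.113,cam) for p in((245,205),(415,168),(483,440),(412,168),(295,310))]
d=(B[1]-B[0])[:2];print("fork",np.degrees(np.arctan2(d[0],-d[1])));d=(B[1]-B[2])[:2];print(np.degrees(np.arctan2(d[1],d[0])))
m=(fl+ht)/2; print(m)
for yaw in(14.5,):
    t=np.radians(yaw); print(togo((fl[0],fl[1],.20),(np.cos(t),np.sin(t))))
```

```text
flange [0.5199 0.2269 0.116 ] handle top [0.5203 0.2266 0.177 ] foot end [0.5391 0.1704 0.041 ]
yaw via end 18.744832071065087 0.05963046011492187
via rod 19.006539779983967
base 13.898993604673688
base2 13.77475108547314
fork 11.99055473261945
13.90739889735387
[0.5201 0.2267 0.1465]
(array([-0.0073, -0.0183,  0.1198]), array([ 0.0008, -0.0004, -0.2563]))
```

Emit:
jog_arm:
  motion:
    - [[-0.003,-0.007,0.03,0,0,-0.11,-1],[-0.007,-0.014,0.06,0,0,-0.22,-1],[-0.007,-0.0173,0.09,0,0,-0.328,-1],[-0.007,-0.0173,0.11,0,0,-0.328,-1],[-0.007,-0.0173,0.13,0,0,-0.328,-1],[-0.007,-0.0173,0.15,0,0,-0.328,-1],[-0.007,-0.0173,0.17,0,0,-0.328,-1],[-0.007,-0.0173,0.185,0,0,-0.328,-1],[-0.007,-0.0173,0.191,0,0,-0.328,-1],[-0.007,-0.0173,0.191,0,0,-0.328,-1]]

```text
clock: 4.83
position: [0.5192, 0.2265, 0.1275]
ee_rot: [3.099, 0.51, -0.004]
force: [-0.3, -1.2, -0.1]
width: 0.998
gripper_force: 0.0
```

Run:
```python
from h import *
s=observe();print(s["clock"],s["position"],R.from_rotvec(s["ee_rot"]).as_matrix()[:,0],s["force"],s["ft_torque"])
```

```text
4.8333 [0.5192 0.2265 0.1275] [ 0.9472  0.3205 -0.0024] [-0.3098 -1.2411 -0.0785] [-0.0025 -0.0843 -0.0445]
```

Emit:
jog_arm:
  motion:
    - [[0,0,0,0,0,0,1],[0,0,0,0,0,0,1],[0,0,0,0,0,0,1],[0,0,0,0,0,0,1],[0,0,0,0,0,0,1],[0,0,0,0,0,0,1],[0,0,0,0,0,0,1],[0,0,0,0,0,0,1]]
  force: 35

```text
clock: 5.5
position: [0.5196, 0.228, 0.1288]
ee_rot: [3.099, 0.513, 0.0]
force: [0.1, -0.2, -0.3]
width: 0.466
gripper_force: 0.0
```

Emit:
jog_arm:
  motion:
    - [[0,0,0,0,0,0,1],[0,0,0,0,0,0,1],[0,0,0,0,0,0,1],[0,0,0,0,0,0,1],[0,0,0,0,0,0,1],[0,0,0,0,0,0,1],[0,0,0,0,0,0,1],[0,0,0,0,0,0,1]]
  force: 35

```text
clock: 6.17
position: [0.5197, 0.2278, 0.1287]
ee_rot: [3.099, 0.512, -0.0]
force: [0.0, -0.8, -0.5]
width: 0.148
gripper_force: 35.0
```

Run:
```python
from h import *
s=observe();print(s["clock"],s["position"],R.from_rotvec(s["ee_rot"]).as_matrix()[:,0],s["force"],s["ft_torque"],s["width"]*92,s["gripper_force"])
```

```text
6.1667 [0.5197 0.2278 0.1287] [ 0.9468  0.3217 -0.0001] [ 0.024  -0.8056 -0.5145] [-0.1233 -0.0533 -0.0287] 13.644998086427902 34.99878644943237
```

Emit:
jog_arm:
  motion:
    - [[0,0,-0.006,0,0,0,1],[0,0,-0.014,0,0,0,1],[0,0,-0.015,0,0,0,1],[-0.012,-0.001,-0.015,0,0,0,1],[-0.03,-0.0025,-0.015,0,0,0,1],[-0.05,-0.004,-0.015,0,0,0,1],[-0.065,-0.0055,-0.015,0,0,0,1],[-0.065,-0.0055,-0.04,0,0,0,1],[-0.065,-0.0055,-0.08,0,0,0,1],[-0.065,-0.0055,-0.115,0,0,0,1]]

```text
clock: 7.0
position: [0.4555, 0.2122, 0.2454]
ee_rot: [-3.099, -0.514, 0.001]
force: [1.0, 0.3, -1.1]
width: 0.149
gripper_force: 35.0
```

Run:
```python
from h import *
s=observe();print(s["clock"],s["position"],R.from_rotvec(s["ee_rot"]).as_matrix()[:,0],s["force"])
v=np.load("cab.npy"); y=np.array([-np.sin(v[2]),-np.cos(v[2])]);x=np.array([y[1],-y[0]])
# grip goal: toe at cab (2,5)
g=v[:2]+.002*x+(.005-.060)*y; print("grip goal",g,togo((*g,.25),(1,0.0017)))
```

```text
7.0 [0.4555 0.2122 0.2454] [ 0.9465  0.3227 -0.0009] [ 0.9888  0.331  -1.065 ]
grip goal [ 0.5277 -0.1942] (array([-0.0628,  0.408 , -0.0046]), array([-0.    ,  0.0009,  0.3269]))
```

Emit:
jog_arm:
  motion:
    - [[-0.006,0.04,-0.004,0,0,0.04,1],[-0.012,0.08,-0.004,0,0,0.08,1],[-0.019,0.12,-0.004,0,0,0.12,1],[-0.025,0.16,-0.004,0,0,0.16,1],[-0.031,0.2,-0.004,0,0,0.2,1],[-0.037,0.24,-0.004,0,0,0.24,1],[-0.043,0.28,-0.004,0,0,0.28,1],[-0.049,0.32,-0.004,0,0,0.31,1],[-0.055,0.36,-0.004,0,0,0.327,1],[-0.06,0.39,-0.004,0,0,0.327,1]]

```text
clock: 7.83
position: [0.5251, -0.1802, 0.2482]
ee_rot: [3.14, -0.004, 0.001]
force: [0.8, 0.3, -1.1]
width: 0.153
gripper_force: 35.0
```

Emit:
jog_arm:
  motion:
    - [[0,0,0,0,0,0,1],[0,0,0,0,0,0,1],[0,0,0,0,0,0,1],[0,0,0,0,0,0,1]]

```text
clock: 8.17
position: [0.5252, -0.1746, 0.248]
ee_rot: [-3.141, -0.005, -0.0]
force: [-0.3, 0.5, -0.7]
width: 0.151
gripper_force: 35.0
```

Run:
```python
from h import *; import pickle
s=observe();print(s["clock"],s["position"],R.from_rotvec(s["ee_rot"]).as_matrix()[:,0],s["force"])
v=np.load("cab.npy"); y=np.array([-np.sin(v[2]),-np.cos(v[2])]);x=np.array([y[1],-y[0]])
g=v[:2]+.002*x+(.005-.060)*y; print("grip goal",g,togo((*g,.17),(1,0.0017)))
cam=K("wrist"); save("wrist","w3.png"); pickle.dump(cam,open("w3.pkl","wb"))
f=[]
for i in range(8): get_image("top"); f.append(observe()["force"])
print(np.array(f))
a=cv2.imread("pics/w3.png"); P=proj("wrist",[[*(g+.06*y),s["position"][2]-.104]],cam)[0]; print("pred toe px",P)
a=np.clip(a[110:260,170:370].astype(float)*1.6,0,255).astype(np.uint8)
cv2.imwrite("pics/c3.png",cv2.resize(a,None,fx=4,fy=4,interpolation=cv2.INTER_CUBIC))
```

```text
8.1667 [ 0.5252 -0.1746  0.248 ] [1.     0.0029 0.0003] [-0.2503  0.4769 -0.7095]
grip goal [ 0.5277 -0.1942] (array([0.0024, 0.0197, 0.0779]), array([-0.0007, -0.0003,  0.0012]))
[[-0.8431 -0.0751 -0.6516]
 [-0.2374 -0.2868 -1.5048]
 [-0.1185 -0.0424 -1.3155]
 [-0.902   0.6586 -0.3268]
 [-0.224   0.1405 -1.594 ]
 [ 0.4959  0.1797 -1.0948]
 [-0.8861  0.1315 -1.0992]
 [-0.4379  0.3185 -0.0632]]
pred toe px [367.6156 206.6349]
```

View pics/c3.png

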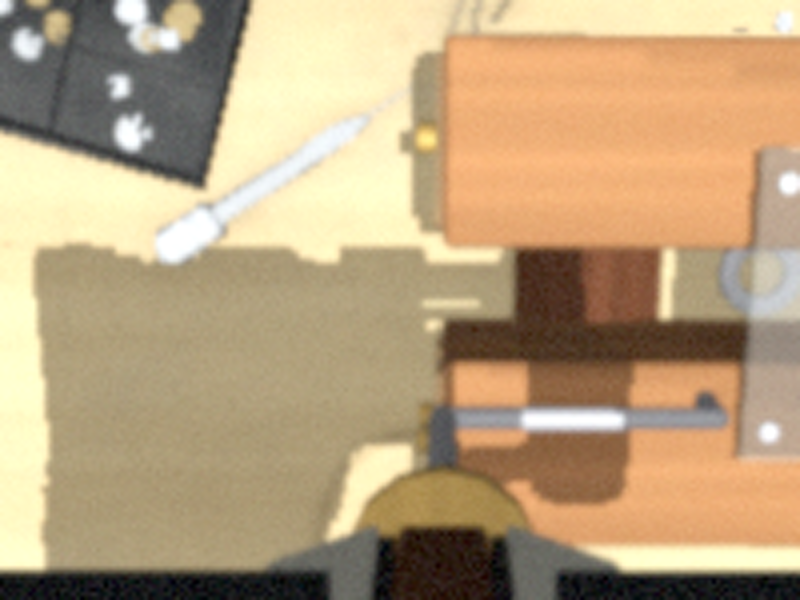

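The crop shows the hook's foot from (440,417) to (725,417) with the toe at (707,400). The ring is at (760,275) and the strip at 515–660. I'll measure where the toe sits relative to the tool.

Run:
```python
from h import *; import pickle
cam=pickle.load(open("w3.pkl","rb")); px=lambda p:np.array(p)/4+[170,110]-.4
b=onz("wrist",px((443,418)),.1603,cam);e=onz("wrist",px((725,418)),.1603,cam);t=onz("wrist",px((707,401)),.147,cam)
print("bend",b,"end",e,"toe",t,"tcp",[ .5252,-.1746],"yaw",np.degrees((e-b)[0]/-(e-b)[1]))
v=np.load("cab.npy"); y=np.array([-np.sin(v[2]),-np.cos(v[2])]);x=np.array([y[1],-y[0]])
r=onz("wrist",px((760,275)),.004,cam); print("ring",r,((r[:2]-v[:2])@x,(r[:2]-v[:2])@y))
for p in((515,290),(660,290),(668,290)):
    q=onz("wrist",px(p),.0,cam); print("strip",((q[:2]-v[:2])@x,(q[:2]-v[:2])@y))
print([((q[:2]-v[:2])@x,(q[:2]-v[:2])@y) for q in [onz("wrist",px(p),.064,cam) for p in((443,246),(445,360),(445,37))]])
```

```text
bend [ 0.5252 -0.1738  0.1603] end [ 0.5254 -0.2351  0.1603] toe [ 0.5253 -0.234   0.147 ] tcp [0.5252, -0.1746] yaw 0.17790923502318773
ring [ 0.5288 -0.2827  0.004 ] (np.float64(0.00073291412166387), np.float64(0.03349270108313175))
strip (np.float64(0.0072507946413858625), np.float64(-0.05050787840638744))
strip (np.float64(0.006962656434369739), np.float64(1.6278719516056974e-05))
strip (np.float64(0.006945379307284344), np.float64(0.0028093005300282377))
[(np.float64(-0.017957454917413847), np.float64(-0.07562500158248393)), (np.float64(0.01615336292601382), np.float64(-0.07486937496310926)), (np.float64(-0.07619008607091937), np.float64(-0.07534313510908915))]
```

Emit:
jog_arm:
  motion:
    - [[0.001,0.007,0,0,0,0,1],[0.003,0.015,0,0,0,0,1],[0.003,0.015,0.02,0,0,0,1],[0.003,0.015,0.05,0,0,0,1],[0.003,0.015,0.08,0,0,0,1],[0.003,0.015,0.1,0,0,0,1],[0.003,0.015,0.115,0,0,0,1],[0.003,0.015,0.125,0,0,0,1],[0.003,0.015,0.13,0,0,0,1],[0.003,0.015,0.13,0,0,0,1]]

```text
clock: 9.45
position: [0.5278, -0.1918, 0.117]
ee_rot: [-3.141, -0.0, 0.002]
force: [-0.0, -0.4, -0.8]
width: 0.153
gripper_force: 35.0
```

Emit:
jog_arm:
  motion:
    - [[0,0.005,0,0,0,0,1],[0,0.012,0,0,0,0,1],[0,0.02,0,0,0,0,1],[0,0.028,0,0,0,0,1],[0,0.033,0,0,0,0,1],[0,0.034,0,0,0,0,1],[0,0.034,0,0,0,0,1],[0,0.034,0,0,0,0,1]]

```text
clock: 10.12
position: [0.5281, -0.2251, 0.1178]
ee_rot: [-3.141, -0.001, -0.0]
force: [0.1, 0.6, -0.9]
width: 0.151
gripper_force: 35.0
```

Run:
```python
from h import *; import pickle
p=[];f=[]
cam=K("wrist")
for i in range(6):
    if i==0: save("wrist","w4.png")
    else: get_image("wrist")
    s=observe(); p.append(s["position"]);f.append(s["force"])
print(s["clock"],np.mean(p,0),np.std(p,0),np.mean(f,0),R.from_rotvec(s["ee_rot"]).as_matrix()[:,0])
pickle.dump(cam,open("w4.pkl","wb"))
a=cv2.imread("pics/w4.png"); P=proj("wrist",[[.528,-.283,.01]],cam)[0].astype(int);print(P)
a=np.clip(a[P[1]-50:P[1]+50,P[0]-80:P[0]+50].astype(float)*1.8,0,255).astype(np.uint8)
cv2.imwrite("pics/c4.png",cv2.resize(a,None,fx=6,fy=6,interpolation=cv2.INTER_CUBIC))
```

```text
10.4167 [ 0.5282 -0.2249  0.1177] [0.     0.0001 0.    ] [ 0.1351  0.2016 -1.1398] [1.     0.0012 0.    ]
[343 207]
```

View pics/c4.png

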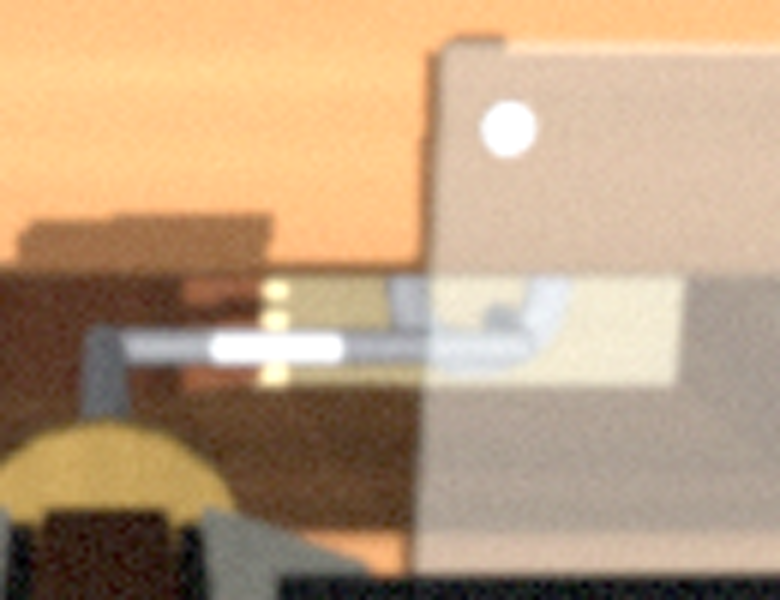

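The crop shows the toe at about (503,317), above the ring's hole. The ring spans 385–572 in columns, with its bottom at about 375, so the toe is somewhat right of the hole's middle.

```bash
python3 - <<'E'
from h import *; import pickle
cam=pickle.load(open("w4.pkl","rb")); px=lambda p:np.array(p)/6+[343-80,207-50]-.4
print("toe",onz("wrist",px((502,316)),.0165,cam),"expected",[.5282,-.2249-.0597])
L,Rr=onz("wrist",px((386,310)),.004,cam),onz("wrist",px((572,290)),.004,cam); B=onz("wrist",px((478,376)),.004,cam)
print("ring L,R,B",L,Rr,B)
# edges of outline
E
E=
```

```text
toe [ 0.5285 -0.2845  0.0165] expected [0.5282, -0.28459999999999996]
ring L,R,B [ 0.5259 -0.2688  0.004 ] [ 0.5292 -0.2983  0.004 ] [ 0.5148 -0.2842  0.004 ]
```

Emit:
jog_arm:
  motion:
    - [[0,-0.001,0.003,0,0,0,1],[0,-0.001,0.006,0,0,0,1],[0,-0.001,0.008,0,0,0,1],[0,-0.001,0.01,0,0,0,1],[0,-0.001,0.0115,0,0,0,1],[0,-0.001,0.0125,0,0,0,1],[0,-0.001,0.013,0,0,0,1],[0,-0.001,0.013,0,0,0,1]]

```text
clock: 11.08
position: [0.528, -0.2243, 0.1046]
ee_rot: [-3.142, -0.001, 0.0]
force: [-0.0, -0.1, -1.6]
width: 0.152
gripper_force: 35.0
```

```bash
cat > f.py <<'E'
from h import *
p=[];f=[];t=[]
for i in range(10):
    get_image("wrist"); s=observe(); p.append(s["position"]);f.append(s["force"]);t.append(s["ft_torque"])
print(s["clock"],np.mean(p,0),np.mean(f,0),np.mean(t,0),R.from_rotvec(s["ee_rot"]).as_matrix()[:,0])
E
python3 f.py
```

```text
11.5833 [ 0.5281 -0.2243  0.1048] [ 0.0946 -0.1038 -1.2495] [ 0.0262  0.0231 -0.0056] [1.     0.0008 0.    ]
```

Emit:
jog_arm:
  motion:
    - [[0,0,0.0004,0,0,0,1],[0,0,0.0008,0,0,0,1],[0,0,0.001,0,0,0,1],[0,0,0.001,0,0,0,1],[0,0,0.001,0,0,0,1]]

```text
clock: 12.0
position: [0.5281, -0.2243, 0.1037]
ee_rot: [3.142, 0.001, 0.0]
force: [0.9, -0.3, -0.8]
width: 0.15
gripper_force: 35.0
```

```bash
python3 f.py
```

```text
12.5 [ 0.5281 -0.2243  0.1037] [ 0.1557  0.1122 -0.865 ] [ 0.0146  0.0207 -0.0039] [1.     0.0006 0.    ]
```

Emit:
jog_arm:
  motion:
    - [[0,0,0.0002,0,0,0,1],[0,0,0.0004,0,0,0,1],[0,0,0.0004,0,0,0,1]]

```text
clock: 12.75
position: [0.5281, -0.2243, 0.1033]
ee_rot: [3.142, 0.001, 0.0]
force: [-0.2, 0.4, -1.0]
width: 0.147
gripper_force: 35.0
```

```bash
python3 f.py
```

```text
13.25 [ 0.5281 -0.2243  0.1033] [ 0.2259  0.0065 -0.5156] [0.0617 0.0108 0.0124] [1.     0.0007 0.    ]
```

Contact is at TCP z ≈ 0.1035, with the toe inside the ring. Dragging out to the foot of the strip.

Emit:
jog_arm:
  motion:
    - [[0,-0.002,-0.0001,0,0,0,1],[0.0005,-0.005,-0.0001,0,0,0,1],[0.001,-0.008,-0.0001,0,0,0,1],[0.0015,-0.011,-0.0001,0,0,0,1],[0.0015,-0.014,-0.0001,0,0,0,1],[0.0015,-0.017,-0.0001,0,0,0,1],[0.0015,-0.02,-0.0001,0,0,0,1],[0.0015,-0.0225,-0.0001,0,0,0,1],[0.0015,-0.025,-0.0001,0,0,0,1],[0.0015,-0.025,-0.0001,0,0,0,1]]

```text
clock: 14.08
position: [0.5296, -0.1987, 0.1035]
ee_rot: [-3.141, -0.002, -0.0]
force: [-0.3, 0.1, -1.0]
width: 0.152
gripper_force: 35.0
```

```bash
python3 f.py
python3 - <<'E'
from h import *
cam=K("wrist"); save("wrist","w5.png"); s=observe()["position"]
a=cv2.imread("pics/w5.png"); P=proj("wrist",[[s[0],s[1]-.06,.01]],cam)[0].astype(int);print(P)
a=np.clip(a[P[1]-40:P[1]+40,P[0]-70:P[0]+30].astype(float)*1.8,0,255).astype(np.uint8)
cv2.imwrite("pics/c5.png",cv2.resize(a,None,fx=5,fy=5,interpolation=cv2.INTER_CUBIC))
E
```

```text
14.5833 [ 0.5296 -0.1993  0.1034] [ 0.1211  0.1733 -0.7594] [0.0945 0.0077 0.0044] [ 1.      0.0006 -0.    ]
[348 212]
```

View pics/c5.png

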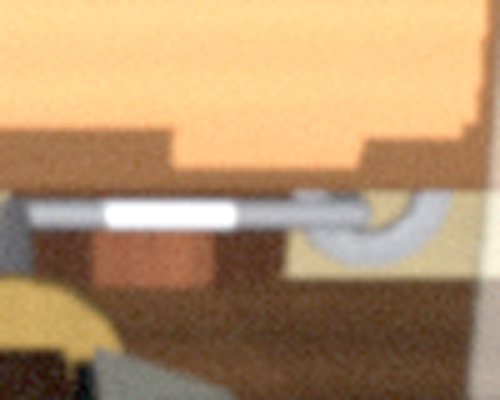

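The ring follows: it is centred near (370,220) with its leading edge at the strip's edge (283). Easing up the strip with force checks.

Emit:
jog_arm:
  motion:
    - [[0,-0.002,0,0,0,0,1],[0,-0.004,0,0,0,0,1],[0,-0.006,-0.0001,0,0,0,1],[0,-0.0075,-0.0002,0,0,0,1],[0,-0.009,-0.0004,0,0,0,1],[0,-0.01,-0.0009,0,0,0,1],[0,-0.011,-0.0014,0,0,0,1],[0,-0.011,-0.0014,0,0,0,1]]

```text
clock: 15.3
position: [0.5298, -0.1886, 0.1052]
ee_rot: [3.141, 0.001, 0.001]
force: [0.5, -4.7, 1.3]
width: 0.15
gripper_force: 35.0
```

```bash
python3 f.py
```

```text
15.8 [ 0.5297 -0.1885  0.1049] [ 0.1625 -3.96    2.2379] [-1.5235 -0.0371 -0.0019] [1.     0.0007 0.0002]
```

Emit:
jog_arm:
  motion:
    - [[0,0,-0.0006,0,0,0,1],[0,0,-0.0012,0,0,0,1],[0,0,-0.0012,0,0,0,1]]

```text
clock: 16.05
position: [0.5295, -0.1878, 0.106]
ee_rot: [-3.141, -0.001, 0.001]
force: [0.2, -3.2, 0.8]
width: 0.151
gripper_force: 35.0
```

```bash
python3 f.py
```

```text
16.55 [ 0.5294 -0.1879  0.1059] [ 0.2774 -2.1592  0.287 ] [-0.7687 -0.0389  0.0107] [ 1.      0.0008 -0.0003]
```

Emit:
jog_arm:
  motion:
    - [[0,0,-0.0006,0,0,0,1],[0,0,-0.001,0,0,0,1],[0,-0.0007,-0.0013,0,0,0,1],[0,-0.0014,-0.0017,0,0,0,1],[0,-0.0024,-0.0021,0,0,0,1],[0,-0.0034,-0.0026,0,0,0,1],[0,-0.0034,-0.0026,0,0,0,1]]

```text
clock: 17.13
position: [0.5296, -0.1844, 0.1087]
ee_rot: [-3.141, -0.002, -0.0]
force: [-0.6, 0.3, -1.1]
width: 0.152
gripper_force: 35.0
```

```bash
python3 f.py
```

```text
17.6333 [ 0.5296 -0.1849  0.1086] [ 0.2442 -0.2445 -1.0293] [ 0.0205  0.0126 -0.0009] [ 1.      0.0007 -0.    ]
```

Emit:
jog_arm:
  motion:
    - [[0,-0.0015,-0.0003,0,0,0,1],[0,-0.0034,-0.0008,0,0,0,1],[0,-0.0054,-0.0013,0,0,0,1],[0,-0.0074,-0.0018,0,0,0,1],[0,-0.0094,-0.0022,0,0,0,1],[0,-0.0114,-0.0025,0,0,0,1],[0,-0.0134,-0.0028,0,0,0,1],[0,-0.0134,-0.0028,0,0,0,1]]

```text
clock: 18.3
position: [0.5297, -0.1708, 0.1115]
ee_rot: [-3.141, -0.002, -0.0]
force: [-0.7, -0.0, -1.8]
width: 0.15
gripper_force: 35.0
```

```bash
python3 f.py
python3 - <<'E'
from h import *
cam=K("wrist"); save("wrist","w6.png"); s=observe()["position"]
a=cv2.imread("pics/w6.png"); P=proj("wrist",[[s[0],s[1]-.06,.01]],cam)[0].astype(int);print(P)
a=np.clip(a[P[1]-40:P[1]+40,P[0]-70:P[0]+30].astype(float)*1.8,0,255).astype(np.uint8)
cv2.imwrite("pics/c6.png",cv2.resize(a,None,fx=5,fy=5,interpolation=cv2.INTER_CUBIC))
E
```

```text
18.8 [ 0.5295 -0.1715  0.1114] [-0.0441 -0.0069 -1.3422] [ 0.0197  0.0157 -0.0112] [ 1.      0.0006 -0.0001]
[346 209]
```

View pics/c6.png

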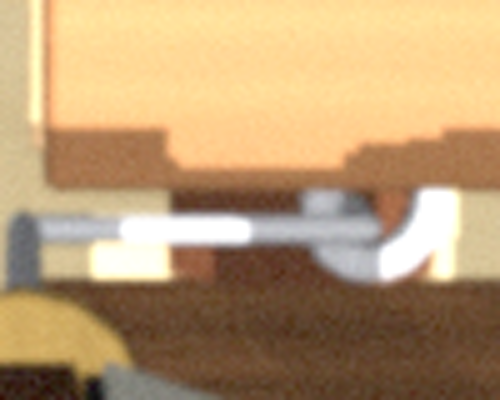

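The ring rides up on the strip (centred near (370,235)) with the toe still in its hole. Going over the crest.

Emit:
jog_arm:
  motion:
    - [[0,-0.0015,-0.0002,0,0,0,1],[0,-0.0035,-0.0003,0,0,0,1],[0,-0.0055,-0.0003,0,0,0,1],[0,-0.0075,-0.0003,0,0,0,1],[0,-0.0095,-0.0002,0,0,0,1],[0,-0.0115,0,0,0,0,1],[0,-0.012,0,0,0,0,1],[0,-0.012,0,0,0,0,1]]

```text
clock: 19.52
position: [0.5296, -0.1592, 0.1114]
ee_rot: [-3.142, -0.002, 0.0]
force: [-0.8, -0.6, -1.0]
width: 0.154
gripper_force: 35.0
```

```bash
python3 f.py
```

```text
20.0167 [ 0.5295 -0.1596  0.1114] [-0.1102  0.1053 -1.3447] [0.0078 0.0166 0.0063] [ 1.      0.0006 -0.0001]
```

Emit:
jog_arm:
  motion:
    - [[0,-0.002,0.0003,0,0,0,1],[0,-0.004,0.0006,0,0,0,1],[0,-0.006,0.001,0,0,0,1],[0,-0.008,0.0016,0,0,0,1],[0,-0.01,0.0021,0,0,0,1],[0,-0.012,0.0028,0,0,0,1],[0,-0.0135,0.0034,0,0,0,1],[0,-0.015,0.0039,0,0,0,1],[0,-0.015,0.0039,0,0,0,1]]

```text
clock: 20.77
position: [0.5295, -0.144, 0.1074]
ee_rot: [-3.141, -0.002, 0.0]
force: [-0.0, 1.1, -1.2]
width: 0.151
gripper_force: 35.0
```

```bash
python3 f.py
```

```text
21.2667 [ 0.5295 -0.1446  0.1075] [ 0.0875 -0.0517 -1.2868] [0.0228 0.0033 0.0113] [1.     0.0006 0.    ]
```

Emit:
jog_arm:
  motion:
    - [[0,-0.001,0.0004,0,0,0,1],[0,-0.0025,0.0011,0,0,0,1],[0,-0.004,0.0019,0,0,0,1],[0,-0.006,0.0029,0,0,0,1],[0,-0.008,0.0036,0,0,0,1],[0,-0.01,0.0039,0,0,0,1],[0,-0.012,0.004,0,0,0,1],[0,-0.014,0.0041,0,0,0,1],[0,-0.016,0.0041,0,0,0,1],[0,-0.016,0.0041,0,0,0,1]]

```text
clock: 22.1
position: [0.5295, -0.1277, 0.1034]
ee_rot: [-3.141, -0.002, 0.0]
force: [0.0, 0.4, -0.2]
width: 0.154
gripper_force: 35.0
```

```bash
python3 f.py
python3 - <<'E'
from h import *
v=np.load("cab.npy"); cam=K("wrist"); a=get_image("wrist"); s=observe()["position"]; print("toe c",-(s[1]-.0597+.2492))
for r in silhouettes("ring","wrist")[:3]:
    ys,xs=np.nonzero(r["mask"]);print(r["p"],r["pixel"],xs.min(),xs.max(),ys.min(),ys.max(),onz("wrist",r["pixel"],.004,cam))
E
```

```text
22.6 [ 0.5295 -0.1284  0.1034] [-0.356   0.1412 -0.7496] [ 0.0832  0.0134 -0.0006] [ 1.      0.0006 -0.    ]
toe c -0.060919500554559136
```

Emit:
jog_arm:
  motion:
    - [[0,-0.002,0,0,0,0,1],[0,-0.005,0,0,0,0,1],[0,-0.0085,0,0,0,0,1],[0,-0.012,0,0,0,0,1],[0,-0.0155,0,0,0,0,1],[0,-0.019,0,0,0,0,1],[0,-0.0225,0,0,0,0,1],[0,-0.026,0,0,0,0,1],[0,-0.0295,0,0,0,0,1],[0,-0.031,0,0,0,0,1]]

```text
clock: 23.53
position: [0.5295, -0.0967, 0.1034]
ee_rot: [-3.141, -0.002, -0.0]
force: [0.5, -0.1, -0.8]
width: 0.147
gripper_force: 35.0
```

```bash
python3 f.py
python3 - <<'E'
from h import *; import pickle
cam=pickle.load(open("w3.pkl","rb")); px=lambda p:np.array(p)/4+[170,110]-.4
for p in((160,235),(170,262),(188,262),(220,228)): print(onz("wrist",px(p),.004,cam))
get_image("top")
for c in("top","wrist"):
  for r in silhouettes("ring",c)[:3]: print(c,r["p"],r["pixel"],r["mask"].sum(),onz(c,r["pixel"],.003))
E
```

```text
24.0333 [ 0.5295 -0.0974  0.1034] [-0.1399  0.3717 -1.0217] [ 0.061   0.0036 -0.003 ] [1.     0.0005 0.0001]
[ 0.5419 -0.0771  0.004 ]
[ 0.5327 -0.08    0.004 ]
[ 0.5327 -0.0862  0.004 ]
[ 0.5443 -0.0978  0.004 ]
top 0.29 [214.3, 212.6] 81 [0.428  0.3308 0.003 ]
wrist 0.83 [358.8, 203.7] 489 [ 0.5354 -0.1679  0.003 ]
wrist 0.4 [462.5, 187.9] 25882 [ 0.5504 -0.2614  0.003 ]
```

The ring is now at the mouth. A probe's handle end lies close to the shank's path, so I'll veer 12 mm towards −x while pulling the last bit.

Emit:
jog_arm:
  motion:
    - [[-0.002,0,0,0,0,0,1],[-0.004,-0.002,0,0,0,0,1],[-0.006,-0.005,0,0,0,0,1],[-0.008,-0.008,0,0,0,0,1],[-0.01,-0.0115,0,0,0,0,1],[-0.012,-0.015,0,0,0,0,1],[-0.012,-0.0185,0,0,0,0,1],[-0.012,-0.022,0,0,0,0,1],[-0.012,-0.026,0,0,0,0,1],[-0.012,-0.026,0,0,0,0,1]]

```text
clock: 25.02
position: [0.5176, -0.0703, 0.1034]
ee_rot: [-3.141, -0.003, -0.0]
force: [-0.2, 0.6, -1.3]
width: 0.151
gripper_force: 35.0
```

```bash
python3 f.py
python3 - <<'E'
from h import *
for c in("wrist",):
  for r in silhouettes("ring",c)[:3]:
    ys,xs=np.nonzero(r["mask"]); print(c,r["p"],r["pixel"],r["mask"].sum()); m=np.array([onz(c,(a,b),.004) for a,b in zip(xs[::5],ys[::5])]); print(m.min(0),m.max(0))
E
```

```text
25.5167 [ 0.5176 -0.0715  0.1034] [ 0.0605 -0.1346 -0.8024] [0.0663 0.0083 0.012 ] [1.     0.0005 0.    ]
wrist 0.62 [355.2, 202.1] 455
[ 0.5063 -0.147   0.004 ] [ 0.5336 -0.1202  0.004 ]
```

Emit:
jog_arm:
  motion:
    - [[0,0.002,0,0,0,0,1],[0,0.004,-0.0005,0,0,0,1],[0,0.004,-0.003,0,0,0,1],[0,0.004,-0.008,0,0,0,1],[0,0.004,-0.015,0,0,0,1],[0,0.004,-0.03,0,0,0,1],[0,0.004,-0.06,0,0,0,1],[0,0.004,-0.095,0,0,0,1],[0,0.004,-0.13,0,0,0,1],[0,0.004,-0.142,0,0,0,1]]

```text
clock: 26.4
position: [0.5196, -0.0753, 0.2513]
ee_rot: [3.141, 0.002, 0.011]
force: [0.8, 0.3, -1.7]
width: 0.151
gripper_force: 35.0
```

```bash
python3 f.py
python3 - <<'E'
from h import *
for r in silhouettes("ring","wrist")[:2]:
    ys,xs=np.nonzero(r["mask"]); print(r["p"],r["pixel"],r["mask"].sum()); m=np.array([onz("wrist",(a,b),.004) for a,b in zip(xs,ys)]); print(m.min(0),m.max(0))
print(togo((.4555,.2122,.245),(.9468,.3217)))
E
```

```text
26.9 [ 0.5175 -0.0755  0.2459] [ 0.2336  0.0974 -1.2176] [ 0.0123 -0.0043 -0.005 ] [ 1.      0.0008 -0.0019]
0.66 [318.8, 181.4] 259
[ 0.5057 -0.1492  0.004 ] [ 0.5347 -0.1204  0.004 ]
(array([-0.0614, -0.2877, -0.0002]), array([-0.0004,  0.0014, -0.3268]))
```

The ring lies flat at (0.520, −0.135), about 24 mm clear of the mouth. Returning the hook.

Emit:
jog_arm:
  motion:
    - [[-0.006,-0.03,0,0,0,-0.03,1],[-0.014,-0.065,0,0,0,-0.07,1],[-0.021,-0.1,0,0,0,-0.11,1],[-0.029,-0.135,0,0,0,-0.15,1],[-0.036,-0.17,0,0,0,-0.19,1],[-0.043,-0.205,0,0,0,-0.23,1],[-0.051,-0.24,0,0,0,-0.28,1],[-0.057,-0.27,0,0,0,-0.327,1],[-0.0614,-0.288,0,0,0,-0.327,1],[-0.0614,-0.288,0,0,0,-0.327,1]]

```text
clock: 27.78
position: [0.454, 0.2175, 0.2454]
ee_rot: [-3.095, -0.523, 0.001]
force: [0.1, 0.1, -1.4]
width: 0.15
gripper_force: 35.0
```

```bash
python3 f.py
python3 - <<'E'
from h import *
d=np.array([.971,.240]); P=np.array([.5197,.2278])
print(togo((*(P-.062*d),.1437),(.9468,.3217))); print(togo((*P,.1437),(.9468,.3217)))
E
```

```text
28.2833 [0.456  0.2119 0.2452] [ 0.0343 -0.3129 -1.2636] [-0.0301 -0.007  -0.0136] [0.9472 0.3207 0.    ]
(array([0.0036, 0.    , 0.1017]), array([ 0.0002, -0.    , -0.0011]))
(array([0.0653, 0.0052, 0.1017]), array([ 0.0002, -0.    , -0.0011]))
```

Emit:
jog_arm:
  motion:
    - [[0,0,0.025,0,0,0,1],[0.002,0,0.055,0,0,0,1],[0.003,0,0.08,0,0,0,1],[0.0036,0,0.095,0,0,0,1],[0.0036,0,0.1015,0,0,0,1],[0.0036,0,0.1015,0,0,0,1],[0.0036,0,0.1015,0,0,0,1]]

```text
clock: 28.87
position: [0.4596, 0.2138, 0.1445]
ee_rot: [-3.099, -0.512, -0.001]
force: [-0.2, -0.6, -1.0]
width: 0.15
gripper_force: 35.0
```

Run:
```python
from h import *
s=observe(); print(s["position"],s["force"],togo((.5197,.2278,.1437),(.9468,.3217)))
```

```text
[0.4596 0.2138 0.1445] [-0.2019 -0.6057 -1.0328] (array([0.0614, 0.0061, 0.0008]), array([-0.0001, -0.0004,  0.0001]))
```

Emit:
jog_arm:
  motion:
    - [[0.008,0.001,0,0,0,0,1],[0.018,0.0018,0,0,0,0,1],[0.028,0.0027,0,0,0,0,1],[0.038,0.0036,0,0,0,0,1],[0.048,0.0045,0,0,0,0,1],[0.057,0.0053,0,0,0,0,1],[0.0612,0.0058,0,0,0,0,1],[0.0612,0.0058,0,0,0,0,1],[0.0612,0.0058,0,0,0,0,1],[0.0612,0.0058,0,0,0,0,1]]

```text
clock: 29.7
position: [0.5186, 0.2277, 0.1438]
ee_rot: [3.099, 0.513, -0.001]
force: [0.5, -0.6, -0.3]
width: 0.151
gripper_force: 35.0
```

```bash
python3 f.py
python3 - <<'E'
from h import *
print(togo((.5197,.2278,.1287),(.9468,.3217)))
E
```

```text
30.2 [0.5189 0.2278 0.144 ] [-0.1954 -0.0844 -1.2209] [-0.0099 -0.0055 -0.0111] [0.9468 0.3219 0.0001]
(array([0.0006, 0.0002, 0.0153]), array([ 0.0001, -0.0001,  0.0002]))
```

Emit:
jog_arm:
  motion:
    - [[0.0006,0,0.004,0,0,0,1],[0.0006,0,0.008,0,0,0,1],[0.0006,0,0.011,0,0,0,1],[0.0006,0,0.013,0,0,0,1],[0.0006,0,0.0145,0,0,0,1],[0.0006,0,0.0152,0,0,0,1],[0.0006,0,0.0152,0,0,0,1],[0.0006,0,0.0152,0,0,0,1]]

```text
clock: 30.87
position: [0.5197, 0.228, 0.1287]
ee_rot: [-3.099, -0.513, -0.0]
force: [0.2, -0.0, -0.8]
width: 0.152
gripper_force: 35.0
```

```bash
python3 f.py
```

```text
31.3667 [0.5197 0.228  0.1287] [-0.1754 -0.085  -1.2545] [ 0.0021  0.0064 -0.0231] [ 0.9468  0.3219 -0.    ]
```

Emit:
jog_arm:
  motion:
    - [[0,0,0.0003,0,0,0,1],[0,0,0.0006,0,0,0,1],[0,0,0.0006,0,0,0,1],[0,0,0.0006,0,0,0,1]]

```text
clock: 31.7
position: [0.5197, 0.228, 0.1287]
ee_rot: [3.099, 0.512, 0.001]
force: [-2.4, -1.3, 5.4]
width: 0.151
gripper_force: 35.0
```

```bash
python3 f.py
```

```text
Traceback (most recent call last):
  File "f.py", line 4, in <module>
    get_image("wrist"); s=observe(); p.append(s["position"]);f.append(s["force"]);t.append(s["ft_torque"])
    ~~~~~~~~~^^^^^^^^^
ValueError: 200 camera calls are used up
```

The hook is seated: the flange now bears on the fork. Camera calls are used up, but I don't need any more. Relieving slightly and opening.

Emit:
jog_arm:
  motion:
    - [[0,0,-0.0004,0,0,0,1],[0,0,-0.0004,0,0,0,1],[0,0,-0.0004,0,0,0,0.5],[0,0,-0.0004,0,0,0,0.3],[0,0,-0.0004,0,0,0,0],[0,0,-0.0004,0,0,0,-0.3],[0,0,-0.0004,0,0,0,-0.3],[0,0,-0.0004,0,0,0,-0.3],[0,0,-0.0004,0,0,0,-0.3],[0,0,-0.0004,0,0,0,-0.3]]

```text
clock: 32.88
position: [0.5197, 0.228, 0.1285]
ee_rot: [3.099, 0.512, -0.0]
force: [-0.3, -0.1, 0.6]
width: 0.636
gripper_force: 0.0
```

Emit:
jog_arm:
  motion:
    - [[0,0,-0.005,0,0,0,-0.3],[0,0,-0.012,0,0,0,-0.3],[0,0,-0.02,0,0,0,-0.3],[0,0,-0.035,0,0,0,-0.3],[0,0,-0.055,0,0,0,-0.3],[0,0,-0.08,0,0,0,-0.3],[0,0,-0.11,0,0,0,-0.3],[0,0,-0.14,0,0,0,-0.3],[0,0,-0.15,0,0,0,-0.3],[0,0,-0.15,0,0,0,-0.3]]

```text
clock: 33.72
position: [0.521, 0.2291, 0.2827]
ee_rot: [-3.098, -0.512, -0.01]
force: [-0.3, -0.3, -0.6]
width: 0.652
gripper_force: 0.0
```

Emit:
jog_arm:
  motion:
    - [[0,0,0,0,0,0,-0.3],[0,0,0,0,0,0,-0.3],[0,0,0,0,0,0,-0.3],[0,0,0,0,0,0,-0.3],[0,0,0,0,0,0,-0.3],[0,0,0,0,0,0,-0.3]]

```text
clock: 34.22
position: [0.5195, 0.2279, 0.2779]
ee_rot: [3.099, 0.513, -0.002]
force: [-0.4, -0.1, 0.4]
width: 0.65
gripper_force: 0.0
```

```bash
python3 -c "
from cell import *
print(sign_off())"
```

```text
the job is handed in; nothing more can be done
None
```

The ring lies flat about 24 mm in front of the gap's mouth and the job is handed in at 34 s. I judged the hook to be back on its hanger from the forces alone (camera calls had run out). The foot took about 5 N going over the strip, under its 8 N limit.

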